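Switch on the chopper and hold its lid at the pulse position

ROBOT

A 7-joint arm with a two-finger parallel gripper is mounted at the origin on the work surface. World frame = base frame: x ahead of the robot, y to its left, z up, the work surface at z = 0. Lengths are in mm, angles in degrees, forces in N, time in s.
With the tool pointing down it reaches from about 350 to 900 mm from the base axis. Payload 8.1 kg.
Tool frame: the origin (TCP) lies between the finger pads, 19 mm behind the fingertips; this is the grasp point; y points along the fingers, z is the direction in which the jaws open and shut, and the axes are right-handed (so a half turn about y gives the same grasp; the last joint's range is limited). The gripper opens to 85 mm and grips with 20 to 120 N. Pads are 22 mm wide; open, the fingers measure 114 mm over their backs; the gripper's body (76 mm by 85 mm) begins 54 mm behind the grasp point. The pads swing forward as they close: fully open they stand 13 mm farther back than shut.
Start: joints at [-70.795, 24.895, 1.432, 90.138, -0.665, 64.973, -4.303], TCP at [264.995, 566.055, 250.023] pointing down, gripper open.
Joint ranges: [-149.89, 149.89], [-25.12, 119.58], [-72.63, 75.52], [4.76, 147.25], [-75.54, 255.54], [6.69, 114.76], [-157.13, 157.13]. Speed limits (degrees/s): [127.2, 127.2, 172.46, 172.46, 180, 180, 180].

INTERFACE

Orientations are given as a 3x3 rotation matrix whose columns are the frame's x, y, z axes.
In Python, from workcell import * gives the robot as it stands.
- The arm moves only by the tool jog_arm, never from a script. Its argument "moves" is one flat list of numbers, 4 for each row, row after row: the shift along the tool's x, y, z in cm, then the turn about the tool's y in rad. In form: [x, y, z, roll, x, y, z, roll, ...]. A call has 1 to 12 rows; each row is the pose to reach, as a shift and turn from the pose measured when the call began, along the tool's axes at that moment; what a row does not reach only later rows make up. A row lasts 1/10 s, in which the tool goes at most 50 mm and 8.59 degrees, less where a joint would pass 70% of its speed; a pose out of reach is approached as far as the arm can. A call with a gripper value outside its range is refused whole. "jaw" is the closure in counts, from 0 (fully open) to 255 (shut), set as the call begins (left out, the last holds). The fingers move at their own pace and stop on an object; "grip_force" is the grip in N (left out, the last holds). Time passes only in rows, so rows that repeat a pose let the fingers close. It gives the time, the measured TCP pose, the force and the opening at its end, in the units of the state.
- get_state(): the state, without advancing time (a new reading comes with each control period).
- read_camera(name): name is "side" or "top"; returns the picture (400x640x3 uint8, red, green, blue); there is no depth.
- calibration(name): a dict with "camera_matrix" (3x3 intrinsics, pixels), "k1" (the pictures are not rectified: a ray, as slopes to the right and down, at radius r is drawn at 1 + k1 r^2 times it, then the intrinsics apply), "pose" (4x4, takes a point from camera to world coordinates). Camera axes: x right, y down, z forward; pixel columns grow to the right and rows downward; lengths in mm; the calibration is good to about 2 mm. A picture is of the moment at which its call begins. calibration takes no time and is no camera call.
- job_done(): hands the job in, once; it reports no verdict.
The state is a dict: "t": time; "joints": joint angles; "joint_velocities": joint speeds; "joint_torque": joint torques, N m; "eef_pos": TCP position; "ee_rot": TCP orientation; "force": force on the tool from outside, world axes, zero at the start; "ft_torque": the same for the moment, N m; "finger_gap": finger opening in mm.
Only numpy, scipy, OpenCV 4.12 (cv2) and the standard library are available. Lean on these libraries where they do the work, as an engineer would, in place of code of your own. Each camera call takes 0.05 s, during which the arm holds its last target.

TASK

Turn the chopper's rotary switch clockwise from off to fully on. Then fit the loose bar-handled lid into the chopper bowl, its two lugs down through the two slots until the lid sits flush on the rim, and twist it clockwise to the long mark, halfway to the lock and never on into the lock click. Finish while still gripping the lid and holding it there against its spring; leave the other things on the worktop where they are.

Things in the scene. Friction and masses are not known exactly. Their poses are not given: they have to be found in the camera images.
- switch (a joint): rotary switch on the deck of the chopper (white housing 165 x 300 mm, deck 85 mm high), 160 mm from the bowl axis. 0 = off stop, 1.5 rad = on stop, growing clockwise seen from above. Starts near off (0 to 0.2), stays where it is left, friction about 0.05 N m. Fully on means over 1.3.
- switch_grip (a point): point on the upright axis of the switch, 7 mm below the top of its black bar grip and 37 mm above the deck. The bar is 42 mm long (along this frame's x, turning with the switch), 14 mm wide (y), and stands 30 mm above a 44 mm disc. Grip it across its width, TCP at this point.
- bowl_mouth (a point): centre of the chopper bowl's mouth in the rim plane, 145 mm above the worktop, z up, frame fixed to the chopper. Steel bowl, 112 mm outer diameter. Its rim is a collar 6 mm thick, opening 84 mm in diameter, cut by two slots 22 mm wide reaching 52 mm from the axis, on this frame's +x and -x. Under the collar the bowl is 105 mm wide. The lid goes in with its bar along x.
- pulse_mark (a point): the long raised mark outside the rim, 65 mm from the bowl axis, 0.7 rad clockwise (from above) of the slot on bowl_mouth's -x; the bowl has another like it half a turn on. The lid's bar points at it at the pulse position, halfway. A short mark (lid goes in) stands at each slot, a pair of short ones (lock) 1.4 rad clockwise of it.
- drive_ring (a joint): spring ring inside the bowl that the lid's lugs push round: 0 = at rest, grows clockwise as the lid turns. It follows the lid within 0.1 rad behind (play) and springs back, lid and all, if let go; about 0.2 N m at the pulse position, where it reads about 0.6. From about 0.8 the lugs meet the sprung lock catches; past 1.0 the lid counts as in the lock.
- lid: grey plastic chopper lid, 0.11 to 0.23 kg, standing on its plug on the worktop. Origin at the centre of the plug's underside, z up. Plug 78 mm in diameter, chamfered foot; plate 112 mm in diameter at z = 22 to 30 mm. Two lugs on the plug at +x and -x, in line with the bar: 14 mm wide, z = 6 to 14 mm, reaching 48.5 mm from the axis. Half a turn makes no difference.
- lid_bar (a point): centre of the top of the lid's bar handle, 60 mm above the lid's origin; axes as lid. Bar 64 mm long (x), 18 mm wide (y), 30 mm tall on the plate. Fully seated, plate on the rim, this point is 38 mm above bowl_mouth (lid origin 22 mm below it); with the lugs caught on top of the collar the lid is 14 to 16 mm higher.
- pan_lid: bystander: round steel pan lid 100 mm in diameter, 44 mm high with a round knob, no bar; origin at its underside. It may lie where the chopper lid could.
- mug: bystander: white mug 76 mm in diameter, 90 mm high, origin at its underside
- jar: bystander: glass jar 60 mm in diameter, 85 mm high, near the lids, origin at its underside
- bowl: bystander: small blue bowl 110 mm in diameter, 45 mm high, origin at its underside
- spoon: bystander: wooden spoon 220 mm long, lying flat, origin at its underside
There are look-alikes about, which are no part of the job. What is shaped like the lid but red or turquoise is not meant.

How it is judged:
By the outcome, as a careful person would: the job done as asked, in the order asked, and still so for the second after the job is handed in, while the arm keeps its last pose, push and grip.
It also fails if it takes over 64 s, if anything falls off the work surface, if the arm or the gripper's body presses on something with over 40 N, if the wrist force passes 120 N, or if a joint passes its speed limit or range.

## Working session

There is one attempt and no reset: what is moved stays moved. The work goes in short steps, Python scripts to look and compute and a tool call to move; the robot and the scene stay as the last step left them, time stands still between calls to the robot, and variables do not carry over. Pictures are saved under pics/ and viewed, and the job is handed in when it is done.

Besides the shell and the picture viewer there is one more tool, called after "Emit:" by a JSON object that holds its "method" and its "body", one argument or row to a line. jog_arm: Moves the arm, as the interface text tells. Its arguments: {"type":"object","properties":{"moves":{"type":"array","items":{"type":"number"}},"jaw":{"type":"number"},"grip_force":{"type":"number"}},"required":["moves"]}

```bash
mkdir -p pics; ls
python3 - <<'E'
from workcell import *
import cv2
for n in ("side","top"):
    im=read_camera(n); cv2.imwrite(f"pics/{n}0.png",im[:,:,::-1]); c=calibration(n); print(n,c)
s=get_state()
for k,v in s.items(): print(k,v)
E
```

```text
pics
side {'camera_matrix': array([[477.42335597,   0.        , 316.80344436],
       [  0.        , 477.42335597, 201.29747361],
       [  0.        ,   0.        ,   1.        ]]), 'k1': -0.03618408559891907, 'pose': array([[ 9.50251167e-01, -1.74235105e-01,  2.58195367e-01,
         1.42927407e+02],
       [-3.10942279e-01, -4.81718435e-01,  8.19305955e-01,
        -1.31355809e+03],
       [-1.83743914e-02, -8.58830296e-01, -5.11930566e-01,
         9.00056066e+02],
       [ 0.00000000e+00,  0.00000000e+00,  0.00000000e+00,
         1.00000000e+00]])}
top {'camera_matrix': array([[366.36735053,   0.        , 317.44119084],
       [  0.        , 366.36735053, 197.43909623],
       [  0.        ,   0.        ,   1.        ]]), 'k1': -0.020877677485198243, 'pose': array([[-2.45896860e-02, -9.88170625e-01,  1.51374247e-01,
         3.42882495e+02],
       [-9.99685317e-01,  2.35544003e-02, -8.62882336e-03,
        -4.80711588e+01],
       [ 4.96122018e-03, -1.51538792e-01, -9.88438860e-01,
         1.26980654e+03],
       [ 0.00000000e+00,  0.00000000e+00,  0.00000000e+00,
         1.00000000e+00]])}
t 0.1
joints [-70.79659377  24.93524931   1.43004302  90.183285    -0.6659521
  64.9731442   -4.30293586]
joint_velocities [ 0.02038975 -0.05027178  0.02313216 -0.14261129 -0.01428595  0.0107907
 -0.02789131]
joint_torque [ 3.94961215e-03 -6.71749663e+01  1.02859866e+00 -3.16895986e+01
  1.57527655e-02  7.27338862e-03 -5.11000599e-05]
eef_pos [264.79825948 565.66715028 249.27806755]
ee_rot [[ 9.05674333e-01 -5.19020792e-04  4.23973741e-01]
 [-4.23974045e-01 -1.35936170e-03  9.05673319e-01]
 [ 1.06270382e-04 -9.99998941e-01 -1.45119035e-03]]
force [-0.22412824 -0.3373129  -0.13432414]
ft_torque [ 0.01351911 -0.01469406 -0.00587165]
finger_gap 85.04475147149668
```

View pics/side0.png

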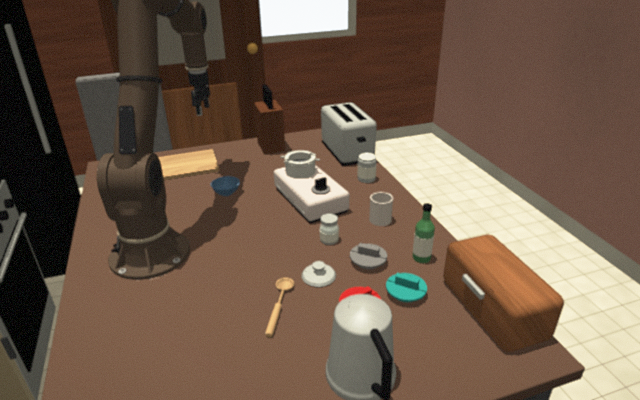

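View pics/top0.png

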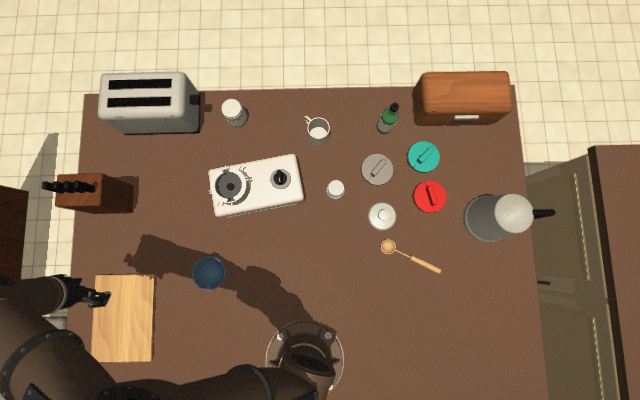

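Candidates for the lid in the top picture are grey (377,169), turquoise (424,156), red (430,197) and the round-knobbed steel pan lid (382,216). The grey one with the bar fits the description. I'll confirm it in enlarged crops.

```bash
cat > h.py <<'E'
import numpy as np, cv2
from workcell import *
def proj(n,P):
    c=calibration(n);K=c['camera_matrix'];T=np.linalg.inv(c['pose'])
    P=np.atleast_2d(P).astype(float);q=P@T[:3,:3].T+T[:3,3]
    x=q[:,:2]/q[:,2:];r2=(x**2).sum(1,keepdims=True);x=x*(1+c['k1']*r2)
    return x*[K[0,0],K[1,1]]+[K[0,2],K[1,2]]
def ray(n,uv):
    c=calibration(n);K=c['camera_matrix']
    d=cv2.undistortPoints(np.array([[uv]],float),K,np.array([c['k1'],0,0,0.]))[0,0]
    R=c['pose'][:3,:3];return c['pose'][:3,3],R@np.array([d[0],d[1],1])
def atz(n,uv,z):
    o,d=ray(n,uv);return o+d*(z-o[2])/d[2]
def crop(n,u0,v0,w,h,s,out,im=None):
    if im is None: im=read_camera(n)
    c=cv2.resize(im[v0:v0+h,u0:u0+w,::-1],None,fx=s,fy=s,interpolation=cv2.INTER_CUBIC)
    cv2.imwrite(out,c)
E
python3 - <<'E'
from h import *
T=read_camera("top");S=read_camera("side")
crop("top",200,145,110,75,7,"pics/c1.png",T)
crop("top",345,140,70,60,8,"pics/c2.png",T)
crop("side",265,140,100,80,7,"pics/c3.png",S)
crop("side",340,235,60,45,10,"pics/c4.png",S)
E
```

```text
(no output)
```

View pics/c1.png

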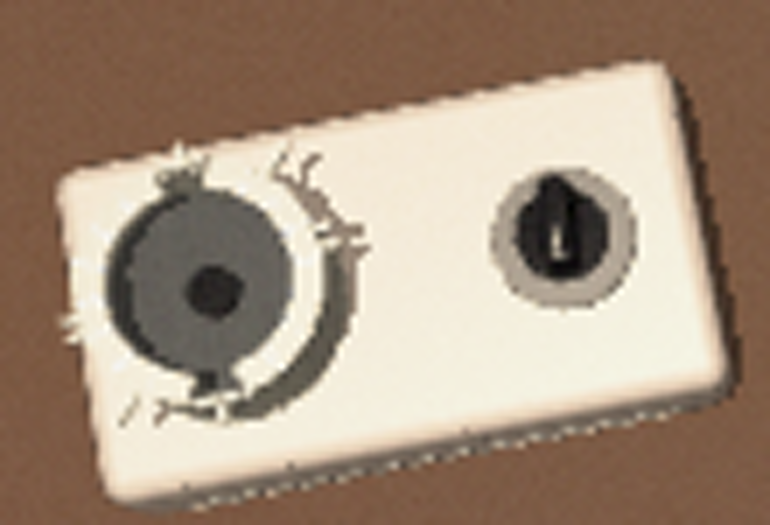

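View pics/c2.png

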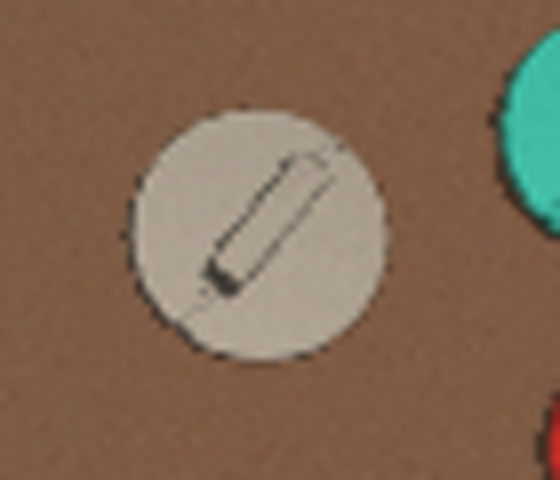

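View pics/c3.png

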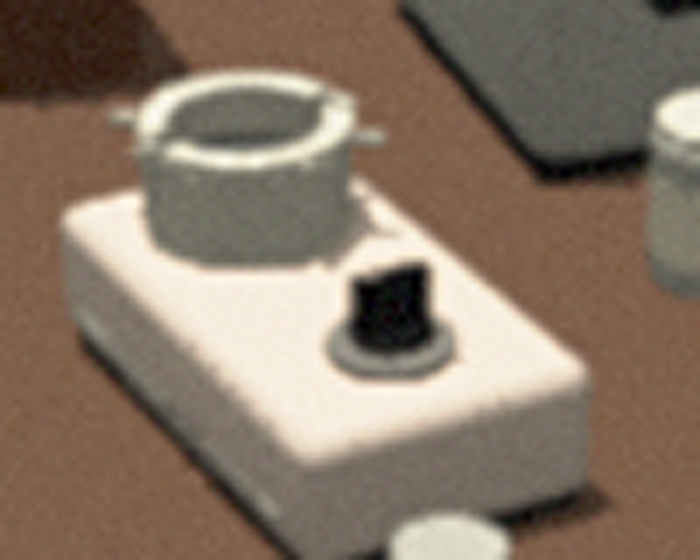

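View pics/c4.png

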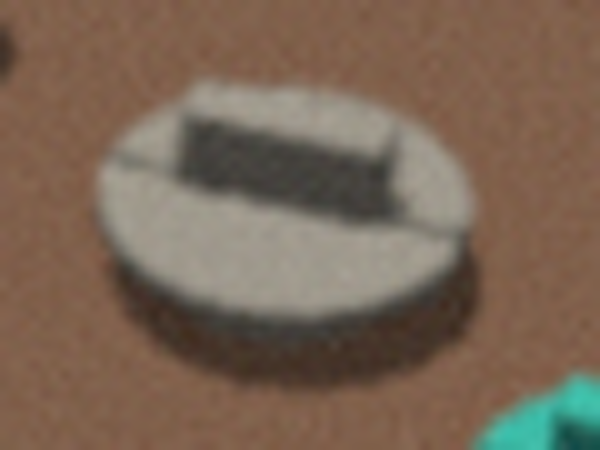

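```bash
cat > m.py <<'E'
from h import *
def P2(n,x,y,z):return atz(n,(x,y),z)
def cc(u0,v0,s,p):return (u0+(p[0]+.5)/s-.5,v0+(p[1]+.5)/s-.5)
E
python3 - <<'E'
from m import *
t=lambda p,z:atz("top",cc(200,145,7,p),z)[:2].round(1)
l=lambda p,z:atz("top",cc(345,140,8,p),z)[:2].round(1)
s=lambda p,z:atz("side",cc(265,140,7,p),z)[:2].round(1)
q=lambda p,z:atz("side",cc(340,235,10,p),z)[:2].round(1)
print("lid plate",l((260,234),28),"bartop",l((272,216),60),"ends",l((313,164),60),l((231,269),60), "radial lines",l((340,146),30),l((185,318),30))
print("lid side plate ends of line",q((112,153),30),q((465,238),30))
print("side plate centre", q((286,205),30))
C=[t(p,85) for p in((60,180),(668,60),(730,380),(112,503))];print("deck",C)
print("slots top",t((183,178),145),t((213,385),145)," collar side centre",s((246,119),145), "slots side",s((150,130),145),s((330,97),145))
print("disc",t((564,238),92)," top bar?",t((550,185),129),t((565,265),129))
print("disc side",s((391,345),92))
E
```

```text
lid plate [ 628.8 -268.6] bartop [ 629.1 -268.4] ends [ 651.3 -287. ] [ 606.5 -249.9] radial lines [ 666.8 -305.1] [ 591.9 -233.9]
lid side plate ends of line [ 589.2 -229.8] [ 671.9 -303.8]
side plate centre [ 628.5 -271.3]
deck [array([623.9, 301.1]), array([675.5,  12.7]), array([520.7, -13.9]), array([469.9, 273.8])]
slots top [609.2 228.2] [514.9 213.6]  collar side centre [564.5 221.1] slots side [513.6 225.8] [614.  231.6]
disc [588.7  62.3]  top bar? [605.7  65. ] [568.5  58.5]
disc side [588.4  55.2]
```

```bash
cat > ov.py <<'E'
from m import *
a=np.linspace(0,2*np.pi,73)
def circ(c,r,z):return np.c_[c[0]+r*np.cos(a),c[1]+r*np.sin(a),0*a+z]
def rect(c,th,L,W,z):
    th=np.radians(th);q=np.array([[L,W],[L,-W],[-L,-W],[-L,W],[L,W]])/2
    R=np.array([[np.cos(th),-np.sin(th)],[np.sin(th),np.cos(th)]])
    return np.c_[q@R.T+c,np.full(5,z)]
def draw(n,u0,v0,w,h,s,out,curves,im=None):
    if im is None: im=read_camera(n)
    c=cv2.resize(im[v0:v0+h,u0:u0+w,::-1],None,fx=s,fy=s,interpolation=cv2.INTER_CUBIC)
    for P,col in curves:
        p=(proj(n,P)-[u0,v0]+.5)*s-.5
        cv2.polylines(c,[np.round(p*8).astype(np.int32)],False,col,1,cv2.LINE_AA,3)
    cv2.imwrite(out,c)
E
cat > o1.py <<'E'
from ov import *
import sys
B=np.array([562.5,221.]);yaw=9.7;S=B+160*np.array([np.sin(np.radians(yaw)),-np.cos(np.radians(yaw))]);print(S)
sw=float(sys.argv[1]) if len(sys.argv)>1 else 5
L=np.array([629.,-269.]);ly=-41.5
G=(0,255,0);R=(0,0,255);Y=(0,255,255)
ch=[(circ(B,56,145),G),(circ(B,42,145),G),(rect(B,yaw,104,22,145),R),(circ(S,22,91),G),(rect((B+S)/2,yaw,165,300,85),Y),(rect(S,sw,42,14,129),R)]
li=[(circ(L,56,30),G),(rect(L,ly,64,18,60),R),(rect(L,ly,112,1,30),Y)]
T=read_camera("top");I=read_camera("side")
draw("top",200,145,110,75,7,"pics/d1.png",ch,T)
draw("top",345,140,70,60,8,"pics/d2.png",li,T)
draw("side",265,140,100,80,7,"pics/d3.png",ch,I)
draw("side",340,235,60,45,10,"pics/d4.png",li,I)
p=lambda f:cv2.resize(cv2.imread(f),(400,300))
cv2.imwrite("pics/d.png",np.vstack([np.hstack([p("pics/d2.png"),p("pics/d4.png")])]))
E
python3 o1.py 5
```

```text
[589.45830073  63.28744495]
```

View pics/d1.png

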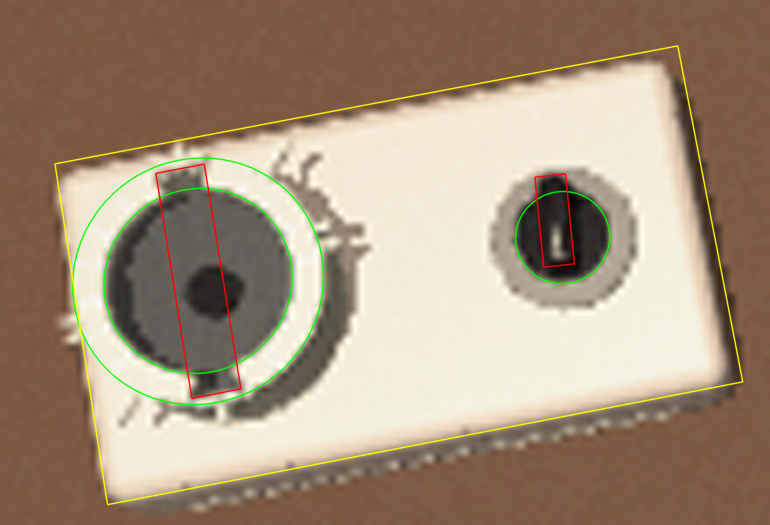

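View pics/d3.png

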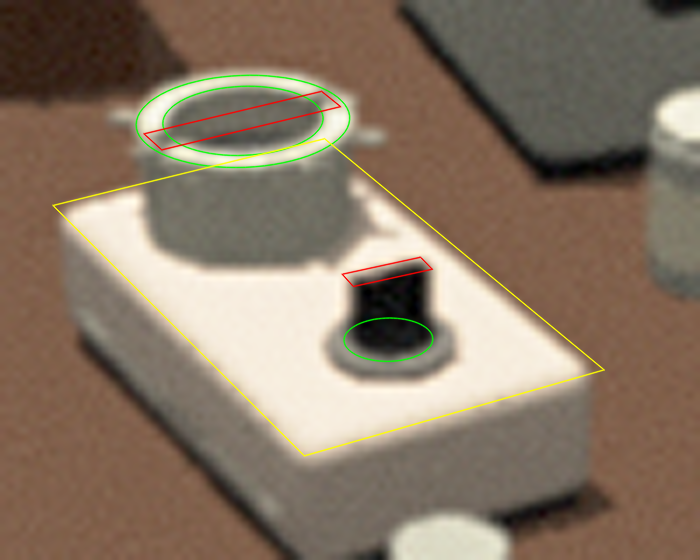

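View pics/d.png

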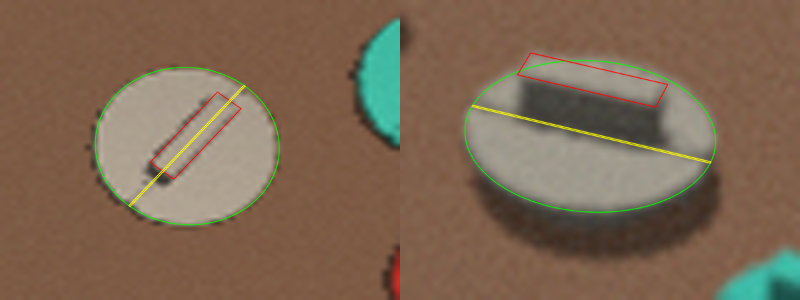

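```bash
cat >> h.py <<'E'
def go(x,y,z,yaw):
    s=get_state();R=np.array(s['ee_rot']);p=np.array(s['eef_pos'])
    d=R.T@(np.array([x,y,z])-p)/10
    y0=np.degrees(np.arctan2(R[1,0],R[0,0]))
    r=-(yaw-y0);r=(r+180)%360-180
    print("t %.2f pos %s yaw %.1f -> shift cm %s roll %.3f force %s tq %s gap %.1f J7 %.0f"%(s['t'],p.round(1),y0,d.round(2),np.radians(r),np.round(s['force'],1),np.round(s['ft_torque'],2),s['finger_gap'],s['joints'][6]))
E
sed -i 's/B=np.array(\[562.5,221.\])/B=np.array([563.,220.7])/' o1.py
python3 - <<'E'
from ov import *
B=np.array([563,220.7]);yaw=9.7;S=np.array([589.5,63.])
T=read_camera("top");I=read_camera("side")
for k,sw in enumerate((2,9)):
    ch=[(rect(S,sw,42,14,129),(0,0,255)),(rect(S,sw,42,14,99),(0,255,255))]
    draw("top",265,160,32,32,12,f"pics/e{k}.png",ch,T)
    draw("side",305,170,32,32,12,f"pics/f{k}.png",ch,I)
cv2.imwrite("pics/e.png",np.vstack([np.hstack([cv2.resize(cv2.imread(f"pics/{x}{k}.png"),(300,300)) for x in "ef"]) for k in (0,1)]))
go(589.5,63,180,7)
E
```

```text
t 0.40 pos [265.  566.  249.9] yaw -25.1 -> shift cm [ 50.72   7.   -31.8 ] roll -0.560 force [ 0.3 -0.7  0.6] tq [0.02 0.05 0.01] gap 85.5 J7 -4
```

View pics/e.png

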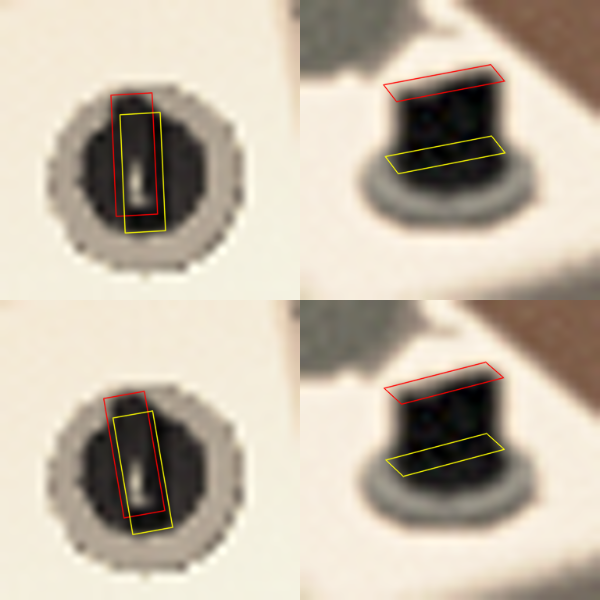

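Emit:
{"method": "jog_arm", "body": {
  "moves": [2,0,-1.25,0,6,0.5,-3.8,-0.05,10,1,-6.3,-0.1,14,1.5,-8.8,-0.16,18,2,-11.3,-0.22,22,2.5,-13.8,-0.28,26,3,-16.3,-0.33,30,3.5,-18.8,-0.38,34,4,-21.3,-0.43,38,4.5,-23.8,-0.48,41,5,-25.7,-0.53,43,5,-27,-0.56],
  "jaw": 0,
  "grip_force": 40
}}

```text
t: 1.6
eef_pos: [541.0, 135.6, 199.4]
ee_rot: [[0.993, -0.0, -0.12], [0.12, -0.001, 0.993], [-0.001, -1.0, -0.001]]
force: [-0.3, 0.5, 0.5]
finger_gap: 85.3
```

```bash
python3 -c "
from h import *
go(589.5,63,150,5);go(589.5,63,122,5)"
```

```text
t 1.60 pos [541.  135.6 199.4] yaw 6.9 -> shift cm [ 3.94  4.95 -7.79] roll 0.033 force [-0.3  0.5  0.5] tq [0.03 0.01 0.01] gap 85.3 J7 79
t 1.60 pos [541.  135.6 199.4] yaw 6.9 -> shift cm [ 3.94  7.75 -7.78] roll 0.033 force [-0.3  0.5  0.5] tq [0.03 0.01 0.01] gap 85.3 J7 79
```

Emit:
{"method": "jog_arm", "body": {
  "moves": [1.5,1,-3,0.01,3,2,-6,0.03,3.94,3,-7.79,0.033,3.94,4.5,-7.79,0.033,3.94,6,-7.78,0.033,3.94,7.3,-7.78,0.033,3.94,7.75,-7.78,0.033,3.94,7.75,-7.78,0.033]
}}

```text
t: 2.4
eef_pos: [589.1, 63.2, 121.5]
ee_rot: [[0.996, -0.001, -0.088], [0.088, -0.002, 0.996], [-0.002, -1.0, -0.001]]
force: [-0.3, 0.8, 0.9]
finger_gap: 85.2
```

Emit:
{"method": "jog_arm", "body": {
  "moves": [0,0,0,0,0,0,0,0,0,0,0,0,0,0,0,0,0,0,0,0,0,0,0,0,0,0,0,0,0,0,0,0],
  "jaw": 255,
  "grip_force": 40
}}

```text
t: 3.2
eef_pos: [589.1, 65.4, 122.1]
ee_rot: [[0.996, -0.001, -0.09], [0.09, 0.001, 0.996], [-0.001, -1.0, 0.001]]
force: [-1.6, 5.6, 4.7]
finger_gap: 13.4
```

```bash
python3 -c "
from h import *
go(589.5,63,122,5)
crop('side',265,130,110,80,7,'pics/g1.png')"
```

```text
t 3.20 pos [589.1  65.4 122.1] yaw 5.1 -> shift cm [ 0.01  0.01 -0.24] roll 0.002 force [-1.6  5.6  4.7] tq [ 1.18  0.4  -0.09] gap 13.4 J7 87
```

View pics/g1.png

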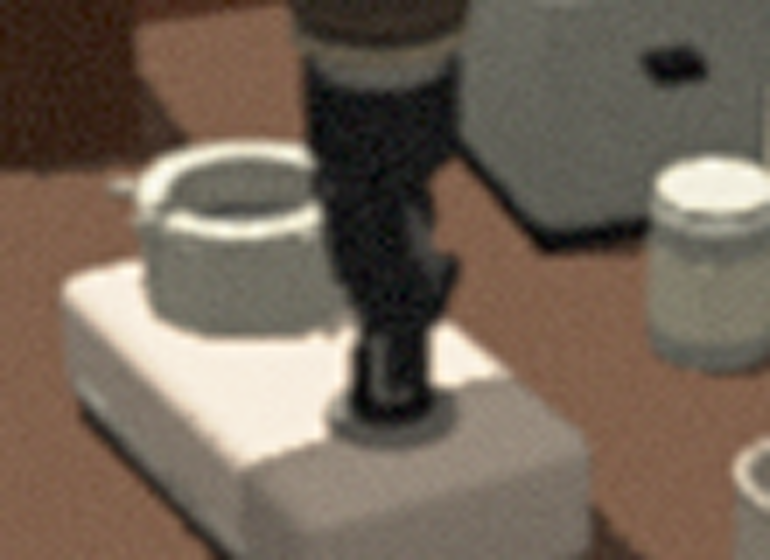

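Emit:
{"method": "jog_arm", "body": {
  "moves": [0,0,0.05,0,0,0,0.05,0.1,0,0,0.05,0.22,0,0,0.05,0.34,0,0,0.05,0.46,0,0,0.05,0.58,0,0,0.05,0.7,0,0,0.05,0.82,0,0,0.05,0.94,0,0,0.05,1.06,0,0,0.05,1.18,0,0,0.05,1.2]
}}

```text
t: 4.45
eef_pos: [590.3, 68.1, 122.2]
ee_rot: [[0.442, 0.002, 0.897], [-0.897, 0.002, 0.442], [-0.001, -1.0, 0.002]]
force: [5.4, 5.7, -4.3]
finger_gap: 13.4
```

```bash
python3 -c "
from h import *
go(589.1,65.8,122,-85)"
```

```text
t 4.45 pos [590.3  68.1 122.2] yaw -63.8 -> shift cm [ 0.15  0.02 -0.21] roll 0.371 force [ 5.4  5.7 -4.3] tq [ 1.18 -0.98  0.04] gap 13.4 J7 30
```

Emit:
{"method": "jog_arm", "body": {
  "moves": [0,0,0,0.06,0,0,0,0.12,0,0,0,0.12]
}}

```text
t: 4.75
eef_pos: [590.7, 68.4, 122.2]
ee_rot: [[0.331, 0.002, 0.944], [-0.944, 0.002, 0.331], [-0.002, -1.0, 0.003]]
force: [1.3, 0.8, -1.9]
finger_gap: 13.2
```

```bash
python3 -c "
from h import *
go(589.1,65.8,122,-85)"
```

```text
t 4.75 pos [590.7  68.4 122.2] yaw -70.7 -> shift cm [ 0.19  0.02 -0.23] roll 0.250 force [ 1.3  0.8 -1.9] tq [ 0.17 -0.27 -0.03] gap 13.2 J7 24
```

Emit:
{"method": "jog_arm", "body": {
  "moves": [0,0,0,0.06,0,0,0,0.12,0,0,0,0.12]
}}

```text
t: 5.05
eef_pos: [590.9, 68.5, 122.2]
ee_rot: [[0.218, 0.003, 0.976], [-0.976, 0.002, 0.218], [-0.001, -1.0, 0.003]]
force: [2.4, 0.2, -1.7]
finger_gap: 13.5
```

```bash
python3 -c "
from h import *
go(589.1,65.8,122,-85)"
```

```text
t 5.05 pos [590.9  68.5 122.2] yaw -77.4 -> shift cm [ 0.22  0.02 -0.24] roll 0.132 force [ 2.4  0.2 -1.7] tq [-0.03 -0.28  0.84] gap 13.5 J7 18
```

Emit:
{"method": "jog_arm", "body": {
  "moves": [0,0,0,0.06,0,0,0,0.12,0,0,0,0.12]
}}

```text
t: 5.35
eef_pos: [590.8, 69.4, 122.3]
ee_rot: [[0.105, 0.002, 0.995], [-0.995, 0.002, 0.105], [-0.002, -1.0, 0.003]]
force: [-0.0, 2.4, 1.3]
finger_gap: 13.2
```

```bash
python3 -c "
from h import *
go(589.1,65.8,122,-85)
crop('top',265,160,35,32,14,'pics/g2.png');crop('side',265,130,110,80,7,'pics/g3.png')"
```

```text
t 5.35 pos [590.8  69.4 122.3] yaw -84.0 -> shift cm [ 0.34  0.03 -0.21] roll 0.018 force [-0.   2.4  1.3] tq [0.62 0.14 1.9 ] gap 13.2 J7 13
```

Emit:
{"method": "jog_arm", "body": {
  "moves": [0,0,0,-0.1,0,0,0,-0.1,0,0,0,-0.1,0,0,0,-0.1,0,0,0,-0.1,0,0,0,-0.1],
  "jaw": 0
}}

```text
t: 6.05
eef_pos: [590.8, 69.3, 122.3]
ee_rot: [[0.203, 0.002, 0.979], [-0.979, 0.002, 0.203], [-0.002, -1.0, 0.003]]
force: [-0.2, -0.1, -0.2]
finger_gap: 85.3
```

Emit:
{"method": "jog_arm", "body": {
  "moves": [0,-2,0,0,0,-6,0,0,0,-10,0,0,0,-11,0,0]
}}

```text
t: 6.45
eef_pos: [592.6, 68.8, 236.6]
ee_rot: [[0.202, 0.009, 0.979], [-0.979, 0.004, 0.202], [-0.002, -1.0, 0.009]]
force: [0.4, -0.7, 0.0]
finger_gap: 85.4
```

```bash
python3 -c "
from h import *
go(629,-269,200,-41.5)
crop('top',265,160,35,32,14,'pics/g2.png');crop('side',305,150,50,50,10,'pics/g3.png')
a=cv2.imread('pics/g3.png');b=cv2.imread('pics/g2.png');cv2.imwrite('pics/g4.png',np.hstack([cv2.resize(a,(400,400)),cv2.resize(b,(400,400))]))"
```

```text
t 6.45 pos [592.6  68.8 236.6] yaw -78.3 -> shift cm [33.82  3.58 -3.3 ] roll -0.643 force [ 0.4 -0.7  0. ] tq [ 0. -0.  0.] gap 85.4 J7 14
```

View pics/g4.png

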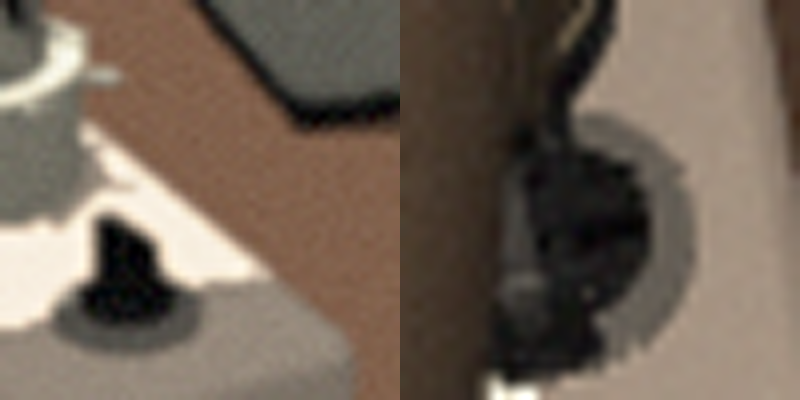

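Emit:
{"method": "jog_arm", "body": {
  "moves": [2,0.2,-0.2,-0.04,5,0.5,-0.5,-0.1,8.5,0.9,-0.8,-0.16,12,1.3,-1.2,-0.22,15.5,1.7,-1.5,-0.29,19,2.1,-1.9,-0.35,22.5,2.5,-2.2,-0.42,26,2.9,-2.6,-0.49,29.5,3.2,-2.9,-0.56,32,3.6,-3.1,-0.61,33.8,3.6,-3.3,-0.643,33.8,3.6,-3.3,-0.643]
}}

```text
t: 7.75
eef_pos: [626.3, -271.8, 194.7]
ee_rot: [[0.747, 0.003, 0.665], [-0.665, 0.003, 0.747], [0.0, -1.0, 0.004]]
force: [1.0, -0.0, -1.4]
finger_gap: 85.3
```

```bash
python3 -c "
from h import *
go(629,-269,100,-41.5)
go(629,-269,52,-41.5)
from ov import *
S=np.array([589.5,63.])
T=read_camera('top')
draw('top',265,160,32,32,14,'pics/g5.png',[(rect(S,-76,42,14,129),(0,0,255))],T)
crop('top',200,145,110,75,7,'pics/g6.png',T)
"
```

```text
t 7.75 pos [ 626.3 -271.8  194.7] yaw -41.7 -> shift cm [0.02 9.47 0.36] roll -0.003 force [ 1.  -0.  -1.4] tq [-0.05  0.01 -0.02] gap 85.3 J7 79
t 7.75 pos [ 626.3 -271.8  194.7] yaw -41.7 -> shift cm [ 0.02 14.27  0.34] roll -0.003 force [ 1.  -0.  -1.4] tq [-0.05  0.01 -0.02] gap 85.3 J7 79
```

View pics/g6.png

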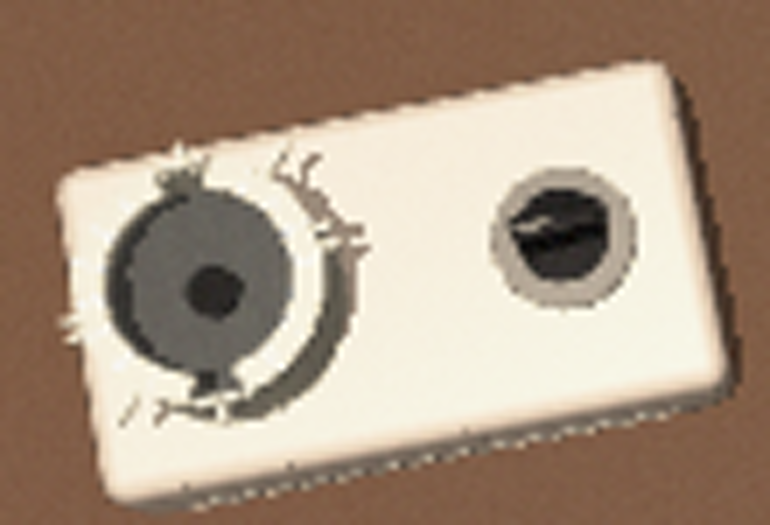

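The switch bar at crop (560,228) now lies along the housing, about 85° clockwise of where it started, and the housing hasn't moved. Next I descend onto the grey lid.

Emit:
{"method": "jog_arm", "body": {
  "moves": [0,2,0.2,0,0,5,0.35,0,0,8,0.35,0,0,10.5,0.35,0,0,12.5,0.35,0,0,13.8,0.34,0,0,14.25,0.34,0,0,14.25,0.34,0]
}}

```text
t: 8.6
eef_pos: [629.5, -265.5, 52.1]
ee_rot: [[0.748, 0.002, 0.664], [-0.664, 0.005, 0.748], [-0.001, -1.0, 0.005]]
force: [-0.1, -0.7, 0.1]
finger_gap: 85.4
```

Emit:
{"method": "jog_arm", "body": {
  "moves": [0,0,0,0,0,0,0,0,0,0,0,0,0,0,0,0,0,0,0,0,0,0,0,0,0,0,0,0,0,0,0,0],
  "jaw": 255,
  "grip_force": 70
}}

```text
t: 9.4
eef_pos: [629.7, -265.6, 52.5]
ee_rot: [[0.748, 0.003, 0.664], [-0.664, 0.004, 0.748], [-0.001, -1.0, 0.005]]
force: [-0.3, 1.8, 5.5]
finger_gap: 16.8
```

```bash
python3 -c "
from h import *
go(629,-269,52,-41.5)
T=read_camera('top')
crop('top',345,140,70,60,8,'pics/i1.png',T)
crop('side',330,215,80,60,8,'pics/i2.png')
"
```

```text
t 9.40 pos [ 629.7 -265.6   52.5] yaw -41.6 -> shift cm [ 0.17  0.05 -0.3 ] roll -0.002 force [-0.3  1.8  5.5] tq [ 0.07  0.25 -0.05] gap 16.8 J7 82
```

View pics/i2.png

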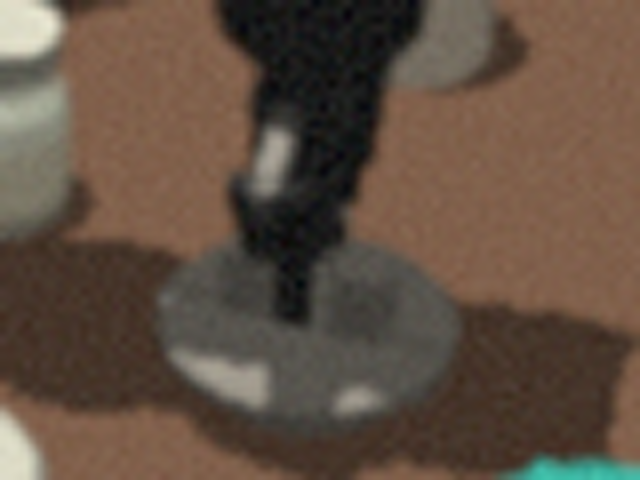

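Emit:
{"method": "jog_arm", "body": {
  "moves": [0,-1,0,0,0,-3,0,0,0,-6,0,0,0,-9.5,0,0,0,-13,0,0,0,-16,0,0,0,-18,0,0,0,-18.5,0,0,0,-18.5,0,0]
}}

```text
t: 10.4
eef_pos: [629.2, -266.5, 237.9]
ee_rot: [[0.748, 0.004, 0.664], [-0.664, 0.004, 0.748], [-0.0, -1.0, 0.006]]
force: [-0.4, -0.6, -1.1]
finger_gap: 17.1
```

```bash
python3 -c "
from h import *
go(563,220.7,240,9.7)
T=read_camera('top');S=read_camera('side')
crop('top',345,130,80,70,8,'pics/j1.png',T)
crop('side',330,160,80,70,8,'pics/j2.png',S)
"
```

```text
t 10.40 pos [ 629.2 -266.5  237.9] yaw -41.6 -> shift cm [-3.730e+01 -3.000e-02  3.203e+01] roll -0.895 force [-0.4 -0.6 -1.1] tq [-0.04  0.03  0.02] gap 17.1 J7 78
```

View pics/j1.png

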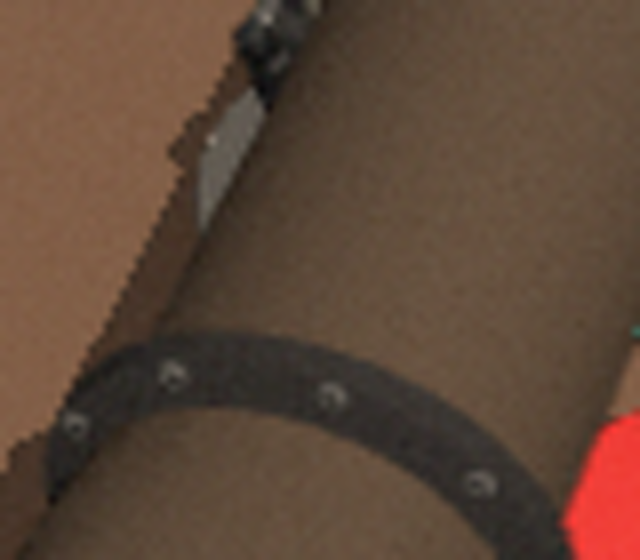

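View pics/j2.png

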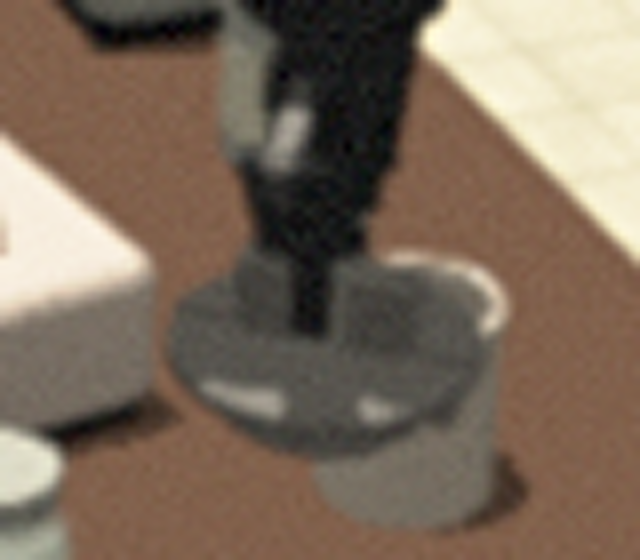

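Run:
```python
from ov import *
S=read_camera('side');s=get_state();p=np.array(s['eef_pos']);R=np.array(s['ee_rot'])
out=[]
for dx,dz in((1.7,0),(1.7,-3),(4,0),(0,0)):
    c=(p+R[:,0]*dx+R[:,2]*dz)[:2]; h=p[2]-52.5
    draw('side',330,160,80,70,8,'pics/k.png',[(circ(c,56,h+30),(0,255,0)),(circ(c,56,h+22),(0,255,255)),(rect(c,-41.6,64,18,h+60),(0,0,255))],S)
    out.append(cv2.resize(cv2.imread('pics/k.png')[120:560],None,fx=.62,fy=.62))
cv2.imwrite('pics/k1.png',np.vstack([np.hstack(out[:2]),np.hstack(out[2:])]))
```

```text
(no output)
```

View pics/k1.png

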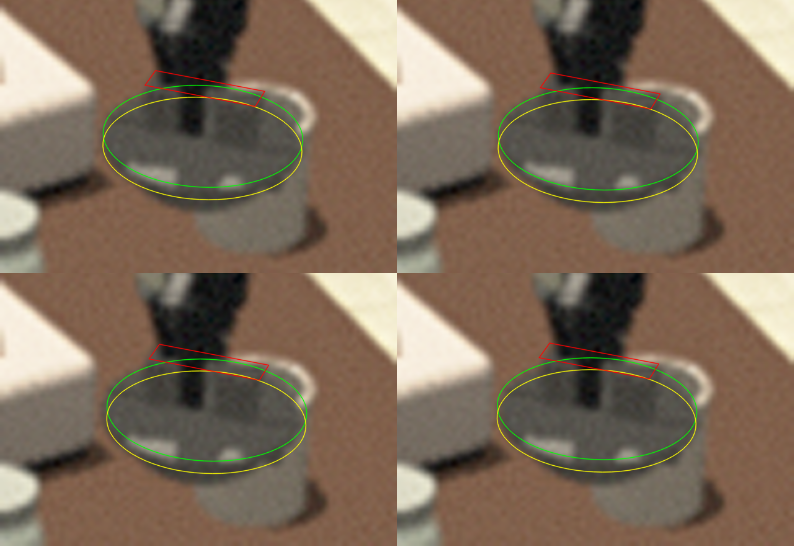

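Run:
```python
from ov import *
S=read_camera('side');s=get_state();p=np.array(s['eef_pos'])
im=np.clip(S.astype(float)*1.8,0,255).astype(np.uint8)
c=(p+np.array(s['ee_rot'])[:,0]*1.7)[:2];h=p[2]-52.5
crop('side',345,180,50,42,15,'pics/l1.png',im)
draw('side',345,180,50,42,15,'pics/l2.png',[(circ(c,56,h+30),(0,255,0)),(circ(c,56,h+22),(0,255,255)),(rect(c,-41.6,64,18,h+60),(0,0,255)),(rect(c,-41.6,64,18,h+30),(255,0,255))],im)
```

```text
(no output)
```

View pics/l1.png

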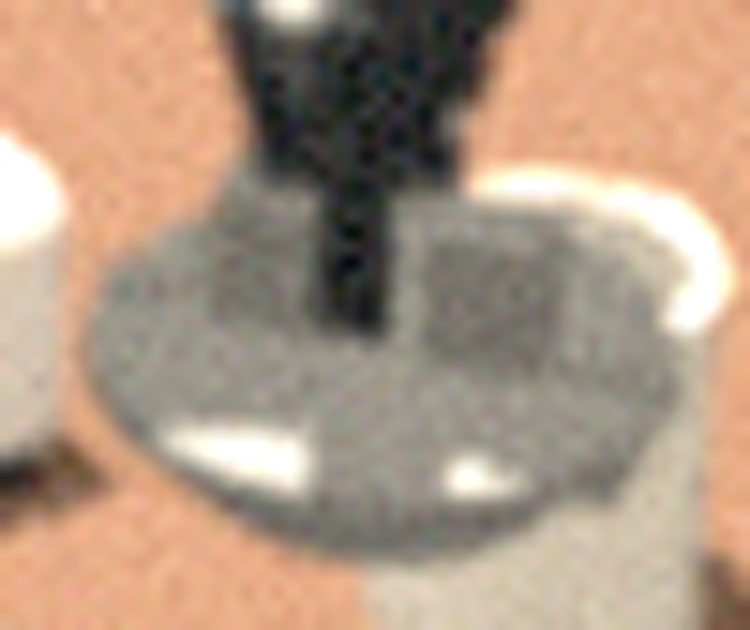

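View pics/l2.png

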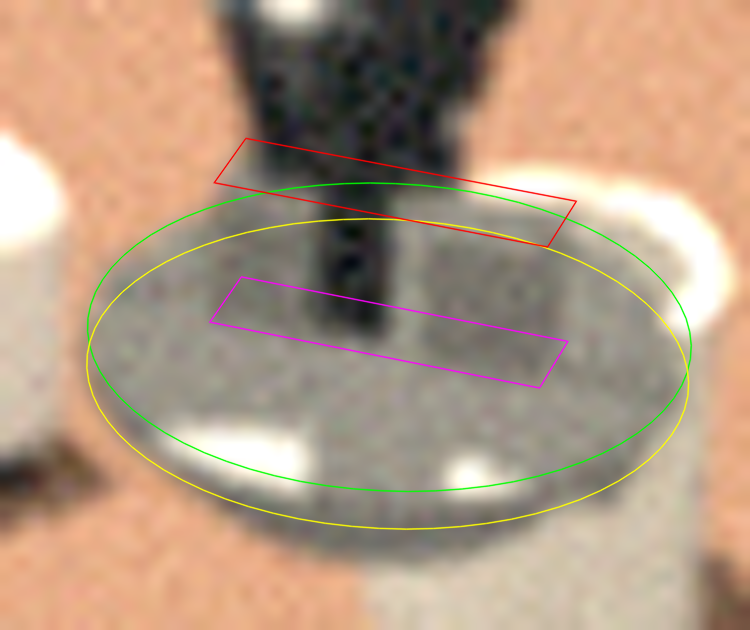

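```bash
cat > fit.py <<'E'
from ov import *
from scipy.optimize import least_squares
from scipy.spatial.transform import Rotation as Ro
s=get_state();p=np.array(s['eef_pos']);R=np.array(s['ee_rot'])
# lid frame: x=toolx, z=up
B=np.c_[R[:,0],-np.cross(R[:,0],-R[:,1])*-1*1,-R[:,1]];B[:,1]=np.cross(B[:,2],B[:,0])
U=lambda q:np.array([cc(345,180,15,k) for k in q])
low=U([(92,365),(130,435),(160,468),(220,517),(290,548),(380,562),(470,548),(540,518)])
upl=U([(100,290),(150,248),(85,340)])
cor=U([(540,376),(213,325),(552,242)]);corP=np.array([[32,-9,30],[-32,-9,30],[32,-9,60.]])
aa=np.linspace(0,2*np.pi,721)
def C(z):return np.c_[56*np.cos(aa),56*np.sin(aa),0*aa+z]
def world(v,P):return (P@Ro.from_rotvec(v[3:]).as_matrix().T-0)@B.T+p+B@np.array([v[0],v[1],v[2]-52.5+0])
def f(v):
    l=proj('side',world(v,C(22)));u=proj('side',world(v,C(30)));k=proj('side',world(v,corP))
    d=lambda q,c:[np.min(np.hypot(*(c-x).T)) for x in q]
    return np.r_[d(low,l),d(upl,u),(k-cor).ravel(), v[3:]*5, v[:3]/3*.3]
r=least_squares(f,np.zeros(6),diff_step=1e-3)
print(r.x[:3].round(1),np.degrees(r.x[3:]).round(1),f(r.x).round(2))
E
python3 fit.py
```

```text
[3.8 2.7 1.7] [ 6.5 -1.5  2.2] [ 0.21  0.86  0.77  0.07  0.66  0.93  0.41  0.41  0.21  0.85  0.54  0.61
  0.37  0.15  0.29 -0.23  0.53  0.56 -0.13  0.19  0.38  0.27  0.17]
```

The fit shows the lid rolled about 6° about its bar, because it was gripped about 3 mm off centre. I'll set it back down and regrasp it centred.

Emit:
{"method": "jog_arm", "body": {
  "moves": [0,1.5,0,0,0,4.5,0,0,0,8,0,0,0,11.5,0,0,0,14.5,0,0,0,16.5,0,0,0,17.5,0,0,0,18,0,0,0,18.3,0,0,0,18.3,0,0]
}}

```text
t: 11.6
eef_pos: [628.9, -265.2, 53.3]
ee_rot: [[0.748, 0.001, 0.664], [-0.664, 0.005, 0.748], [-0.002, -1.0, 0.005]]
force: [-0.5, -0.3, -1.0]
finger_gap: 16.7
```

```bash
python3 -c "
from h import *
go(629,-269,52,-41.5)"
```

```text
t 11.60 pos [ 628.9 -265.2   53.3] yaw -41.6 -> shift cm [ 0.26  0.13 -0.28] roll -0.002 force [-0.5 -0.3 -1. ] tq [-0.02 -0.    0.01] gap 16.7 J7 82
```

Emit:
{"method": "jog_arm", "body": {
  "moves": [0,0.1,0,0,0,0.1,0,0]
}}

```text
t: 11.8
eef_pos: [629.4, -265.4, 53.2]
ee_rot: [[0.748, 0.002, 0.664], [-0.664, 0.005, 0.748], [-0.001, -1.0, 0.005]]
force: [-0.0, 0.3, -0.7]
finger_gap: 17.0
```

Emit:
{"method": "jog_arm", "body": {
  "moves": [0,0,0,0,0,0,0,0,0,0,0,0,0,0,0,0,0,0,0,0,0,0,0,0],
  "jaw": 0
}}

```text
t: 12.4
eef_pos: [629.4, -265.4, 53.2]
ee_rot: [[0.748, 0.002, 0.664], [-0.664, 0.005, 0.748], [-0.001, -1.0, 0.005]]
force: [-1.3, 0.6, 0.8]
finger_gap: 85.6
```

```bash
python3 -c "
from h import *
go(629,-269,52,-41.5)
from ov import *
L=np.array([629.,-269.]);ly=-41.5
I=np.clip(read_camera('side')*1.8,0,255).astype(np.uint8)
draw('side',340,230,60,50,12,'pics/m1.png',[(circ(L,56,30),(0,255,0)),(rect(L,ly,64,18,60),(0,0,255)),(rect(L,ly,64,18,30),(255,0,255))],I)
"
```

```text
t 12.40 pos [ 629.4 -265.4   53.2] yaw -41.6 -> shift cm [ 0.21  0.11 -0.3 ] roll -0.002 force [-1.3  0.6  0.8] tq [-0.01 -0.02 -0.03] gap 85.6 J7 82
```

View pics/m1.png

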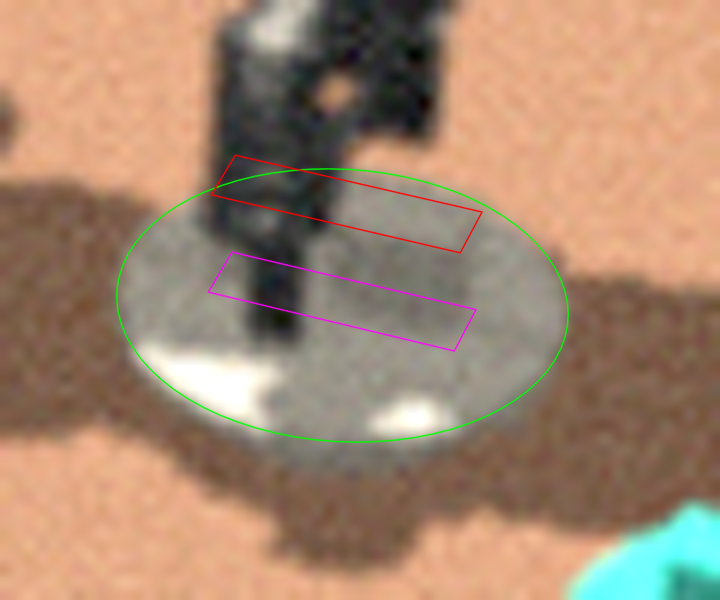

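Emit:
{"method": "jog_arm", "body": {
  "moves": [0.1,0.1,-0.2,0,0.2,0.1,-0.3,0,0.2,0.1,-0.3,0,0.2,0.1,-0.3,0]
}}

```text
t: 12.85
eef_pos: [628.9, -269.1, 52.1]
ee_rot: [[0.748, 0.002, 0.664], [-0.664, 0.005, 0.748], [-0.001, -1.0, 0.005]]
force: [-0.9, 0.2, -0.5]
finger_gap: 85.5
```

```bash
python3 -c "
from h import *
go(629,-269,52,-41.5)"
```

```text
t 12.85 pos [ 628.9 -269.1   52.1] yaw -41.6 -> shift cm [-0.    0.01  0.02] roll -0.002 force [-0.9  0.2 -0.5] tq [ 0.04  0.03 -0.03] gap 85.5 J7 82
```

Emit:
{"method": "jog_arm", "body": {
  "moves": [0,0,0,0,0,0,0,0,0,0,0,0,0,0,0,0,0,0,0,0,0,0,0,0,0,0,0,0,0,0,0,0],
  "jaw": 255,
  "grip_force": 70
}}

```text
t: 13.65
eef_pos: [629.2, -269.0, 52.4]
ee_rot: [[0.748, 0.003, 0.664], [-0.664, 0.005, 0.748], [-0.001, -1.0, 0.005]]
force: [0.2, 0.8, 3.7]
finger_gap: 17.1
```

Emit:
{"method": "jog_arm", "body": {
  "moves": [0,-1,0,0,0,-3,0,0,0,-6,0,0,0,-9.5,0,0,0,-13,0,0,0,-16,0,0,0,-18,0,0,0,-18.5,0,0,0,-18.5,0,0]
}}

```text
t: 14.55
eef_pos: [628.6, -270.1, 237.8]
ee_rot: [[0.748, 0.004, 0.664], [-0.664, 0.004, 0.748], [-0.0, -1.0, 0.006]]
force: [-0.6, -0.0, -1.1]
finger_gap: 16.8
```

Run:
```python
from ov import *
go(563,220.7,240,9.7)
S=read_camera('side');s=get_state();p=np.array(s['eef_pos'])
im=np.clip(S.astype(float)*1.8,0,255).astype(np.uint8)
c=p[:2];h=p[2]-52.2
draw('side',345,180,50,42,15,'pics/n2.png',[(circ(c,56,h+30),(0,255,0)),(circ(c,56,h+22),(0,255,255)),(rect(c,-41.6,64,18,h+60),(0,0,255)),(rect(c,-41.6,64,18,h+30),(255,0,255))],im)
```

```text
t 14.55 pos [ 628.6 -270.1  237.8] yaw -41.6 -> shift cm [-3.750e+01 -3.000e-02  3.234e+01] roll -0.896 force [-0.6 -0.  -1.1] tq [ 0.01 -0.01 -0.05] gap 16.8 J7 78
```

View pics/n2.png

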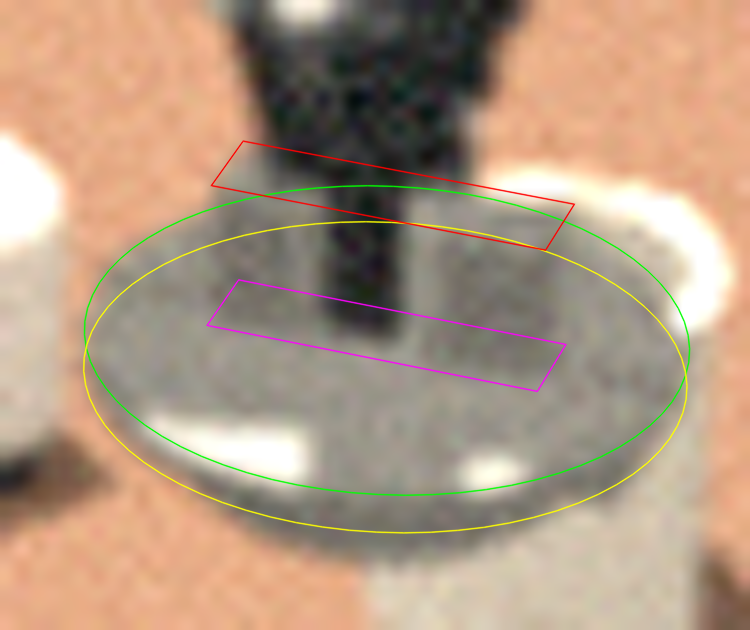

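```bash
sed -e "s/^low=.*/low=U([(92,375),(130,440),(165,475),(220,515),(290,547),(380,560),(470,548),(540,520)])/" -e "s/^upl=.*/upl=U([(90,310),(140,255),(85,345)])/" -e "s/^cor=U.*;corP/cor=U([(540,378),(213,325),(555,242)]);corP/" fit.py > fit2.py; python3 fit2.py
python3 - <<'E'
from h import *
im=np.clip(read_camera('side').astype(float)*1.8,0,255).astype(np.uint8)
crop('side',345,180,50,42,15,'pics/n3.png',im)
E
```

```text
[2.3 2.2 2.7] [ 5.9 -1.1  2.4] [ 0.08  0.7   0.61  0.06  0.62  0.81  0.39  0.34  0.32  0.78  0.47  0.63
  0.32  0.08  0.28 -0.33  0.53  0.51 -0.1   0.21  0.23  0.22  0.27]
```

View pics/n3.png

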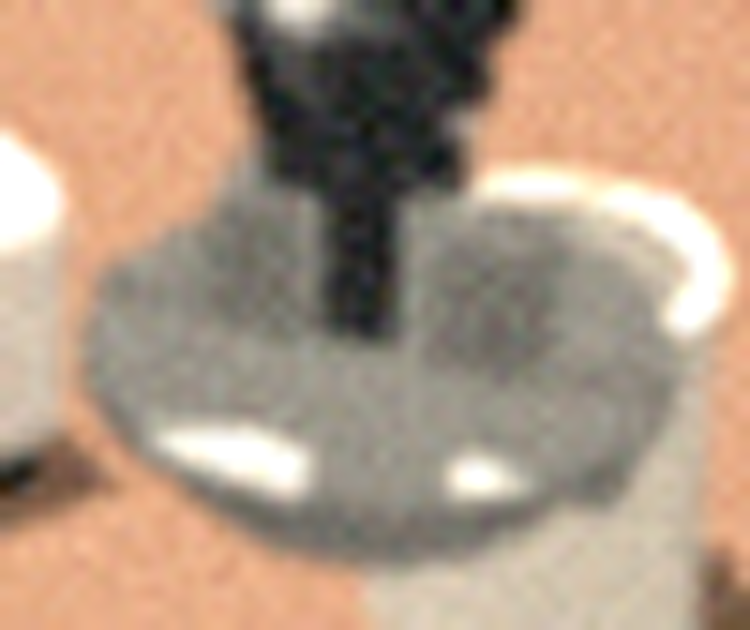

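Run:
```python
from ov import *
S=read_camera('side');s=get_state();p=np.array(s['eef_pos']);R=np.array(s['ee_rot'])
im=np.clip(S.astype(float)*1.8,0,255).astype(np.uint8)
o=[]
for dx,dz in((0,0),(1.5,0)):
    c=(p+R[:,0]*dx+R[:,2]*dz)[:2];h=p[2]-52.2
    draw('side',345,180,50,42,15,'pics/n4.png',[(circ(c,56,h+30),(0,255,0)),(circ(c,56,h+22),(0,255,255)),(circ(c,39,h+2),(255,255,0)),(rect(c,-41.6,97,14,h+6),(255,0,0)),(rect(c,-41.6,64,18,h+60),(0,0,255)),(rect(c,-41.6,64,18,h+30),(255,0,255))],im)
    o.append(cv2.resize(cv2.imread('pics/n4.png'),(400,336)))
cv2.imwrite('pics/n5.png',np.hstack(o))
```

```text
(no output)
```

View pics/n5.png

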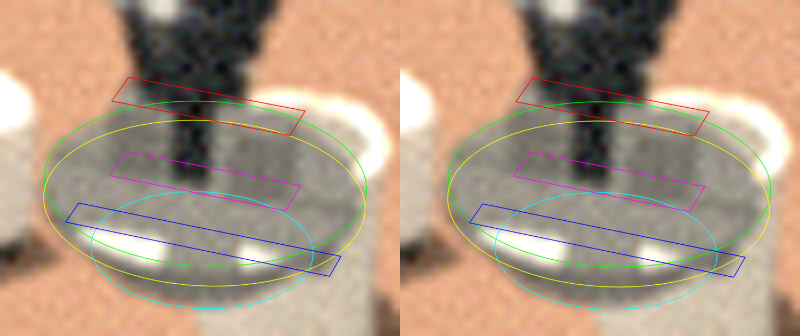

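The lower contour turned out to be the plug and a lug (lug at crop (600,495)), not a tilt. The lid hangs level and centred in the grip, so I'll carry it to the bowl.

Emit:
{"method": "jog_arm", "body": {
  "moves": [-1,0,1,-0.02,-3.5,0,3,-0.08,-7,0,6,-0.16,-10.5,0,9,-0.25,-14,0,12,-0.33,-17.5,0,15,-0.42,-21,0,18,-0.5,-24.5,0,21,-0.58,-28,0,24,-0.67,-31.5,0,27,-0.75,-34.5,0,29.7,-0.83,-36,0,31,-0.88]
}}

```text
t: 15.9
eef_pos: [562.1, 207.3, 237.4]
ee_rot: [[0.987, -0.002, -0.163], [0.163, 0.007, 0.987], [-0.0, -1.0, 0.007]]
force: [-0.8, 0.1, -1.3]
finger_gap: 16.6
```

Emit:
{"method": "jog_arm", "body": {
  "moves": [0,0,0,0,0,0,0,0,0,0,0,0]
}}

```text
t: 16.2
eef_pos: [562.2, 205.2, 237.0]
ee_rot: [[0.987, -0.002, -0.16], [0.16, 0.006, 0.987], [-0.001, -1.0, 0.006]]
force: [0.9, -0.4, -1.0]
finger_gap: 16.8
```

Run:
```python
from ov import *
go(563,220.7,205,9.7)
T=read_camera('top');S=read_camera('side')
crop('top',190,130,110,90,7,'pics/p1.png',T)
crop('side',260,90,90,90,7,'pics/p2.png',S)
```

```text
t 16.20 pos [562.2 205.2 237. ] yaw 9.2 -> shift cm [0.33 3.21 1.5 ] roll -0.008 force [ 0.9 -0.4 -1. ] tq [-0.05 -0.    0.01] gap 16.8 J7 77
```

View pics/p2.png

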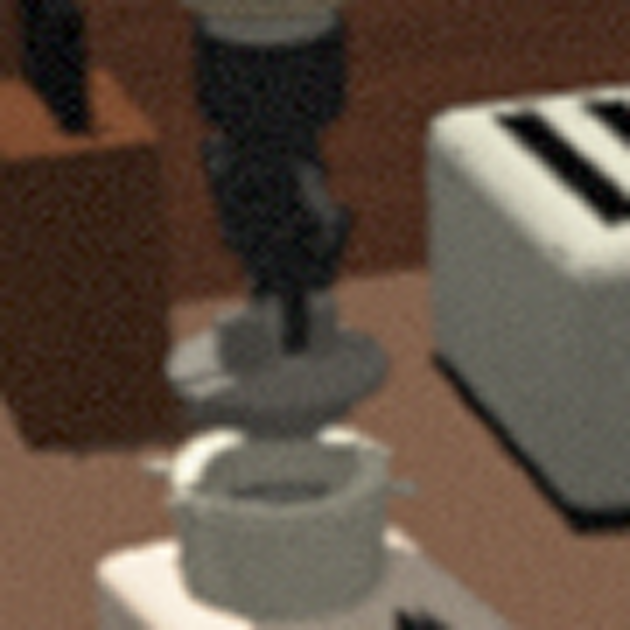

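View pics/p1.png

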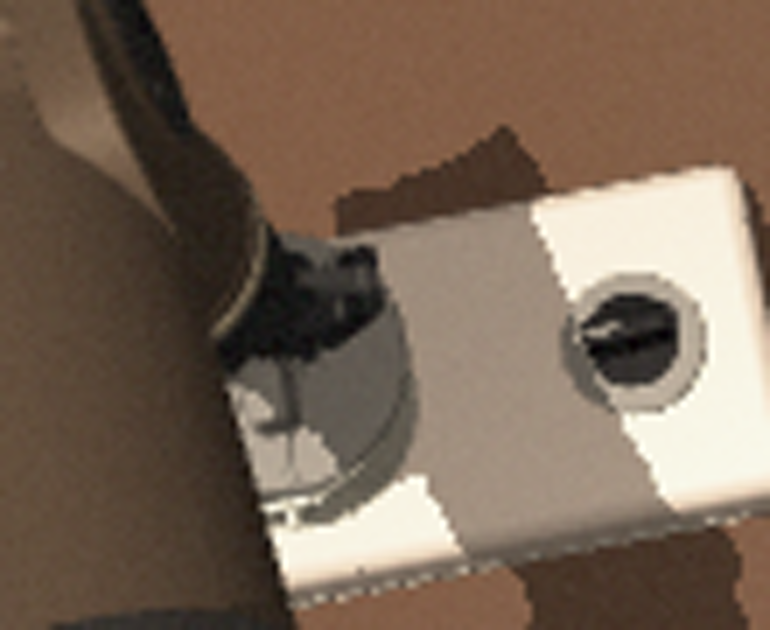

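Emit:
{"method": "jog_arm", "body": {
  "moves": [0.1,0.2,0.5,0,0.25,0.5,1.1,-0.008,0.33,1.2,1.5,-0.008,0.33,2.0,1.5,-0.008,0.33,2.7,1.5,-0.008,0.33,2.7,1.5,-0.008,0.33,2.7,1.5,-0.008,0.33,2.7,1.5,-0.008]
}}

```text
t: 17.1
eef_pos: [563.6, 220.5, 210.7]
ee_rot: [[0.986, -0.001, -0.168], [0.168, 0.006, 0.986], [0.0, -1.0, 0.007]]
force: [-0.2, 1.0, -1.7]
finger_gap: 16.9
```

Run:
```python
from ov import *
go(563,220.7,195,9.7)
S=read_camera('side');s=get_state();p=np.array(s['eef_pos']);R=np.array(s['ee_rot'])
im=np.clip(S.astype(float)*1.3,0,255).astype(np.uint8)
B=np.array([563,220.7]);c=p[:2];h=p[2]-52.2
draw('side',275,115,50,50,12,'pics/q1.png',[(circ(c,56,h+30),(0,255,0)),(rect(c,9.5,64,18,h+60),(0,0,255)),(circ(B,56,145),(255,255,0)),(circ(B,42,145),(255,255,0))],im)
crop('side',275,115,50,50,12,'pics/q2.png',im)
cv2.imwrite('pics/q3.png',cv2.resize(np.hstack([cv2.imread('pics/q1.png'),cv2.imread('pics/q2.png')]),(800,400)))
```

```text
t 17.10 pos [563.6 220.5 210.7] yaw 9.6 -> shift cm [-0.05  1.57  0.02] roll -0.001 force [-0.2  1.  -1.7] tq [-0.02 -0.01 -0.01] gap 16.9 J7 76
```

View pics/q3.png

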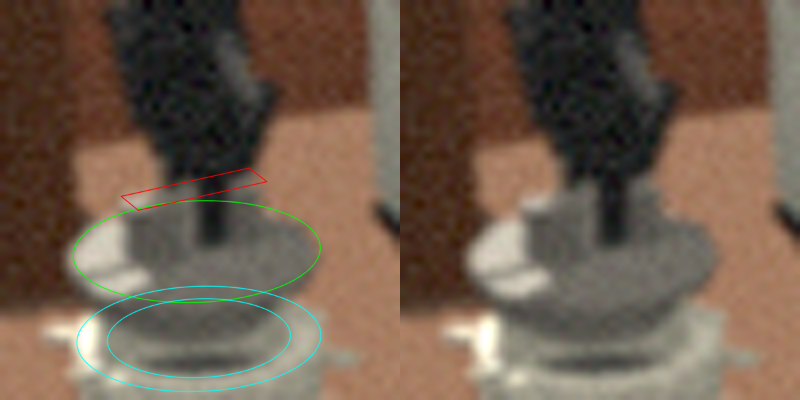

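Emit:
{"method": "jog_arm", "body": {
  "moves": [0.1,0.4,0,0,0.1,0.9,0,0,0.1,1.4,0,0,0.1,1.7,0,0,0.1,1.8,0,0,0.1,1.8,0,0]
}}

```text
t: 17.75
eef_pos: [564.5, 220.8, 192.6]
ee_rot: [[0.986, -0.001, -0.168], [0.168, 0.006, 0.986], [-0.0, -1.0, 0.007]]
force: [0.3, 0.5, -0.5]
finger_gap: 16.9
```

Run:
```python
from ov import *
go(564.1,220.7,175.2,9.7)
```

```text
t 17.75 pos [564.5 220.8 192.6] yaw 9.7 -> shift cm [-0.04  1.74 -0.02] roll -0.001 force [ 0.3  0.5 -0.5] tq [0.04 0.04 0.02] gap 16.9 J7 76
```

Plug is in with no contact. I'll lower in small steps.

Emit:
{"method": "jog_arm", "body": {
  "moves": [0,0.3,0,0,0,0.6,0,0,0,0.9,0,0,0,0.9,0,0]
}}

```text
t: 18.15
eef_pos: [564.3, 221.5, 183.1]
ee_rot: [[0.986, -0.002, -0.168], [0.168, 0.007, 0.986], [-0.0, -1.0, 0.007]]
force: [0.2, 3.5, -3.6]
finger_gap: 17.1
```

Run:
```python
from ov import *
go(564.1,220.7,175.2,9.7)
```

```text
t 18.15 pos [564.3 221.5 183.1] yaw 9.7 -> shift cm [-0.03  0.79 -0.08] roll -0.000 force [ 0.2  3.5 -3.6] tq [ 0.75 -0.12  0.11] gap 17.1 J7 76
```

Emit:
{"method": "jog_arm", "body": {
  "moves": [0,0.2,0.08,0,0,0.5,0.08,0,0,0.75,0.08,0,0,0.8,0.08,0]
}}

```text
t: 18.55
eef_pos: [564.1, 221.9, 175.3]
ee_rot: [[0.986, -0.002, -0.168], [0.168, 0.006, 0.986], [-0.0, -1.0, 0.007]]
force: [-3.1, -1.3, 6.9]
finger_gap: 17.1
```

Run:
```python
from ov import *
go(564.1,220.7,175.2,9.7)
```

```text
t 18.55 pos [564.1 221.9 175.3] yaw 9.7 -> shift cm [-0.02  0.01 -0.12] roll -0.000 force [-3.1 -1.3  6.9] tq [-0.53  0.62 -0.13] gap 17.1 J7 76
```

Emit:
{"method": "jog_arm", "body": {
  "moves": [0,0.15,0,0,0,0.15,0,0]
}}

```text
t: 18.75
eef_pos: [564.1, 222.0, 175.2]
ee_rot: [[0.986, -0.001, -0.168], [0.168, 0.007, 0.986], [0.0, -1.0, 0.007]]
force: [-5.4, -0.3, 12.1]
finger_gap: 16.6
```

Run:
```python
from ov import *
go(564.1,220.7,175.2,9.7)
S=read_camera('side')
im=np.clip(S.astype(float)*1.3,0,255).astype(np.uint8)
crop('side',275,120,45,45,13,'pics/r1.png',im)
```

```text
t 18.75 pos [564.1 222.  175.2] yaw 9.7 -> shift cm [-0.02  0.   -0.12] roll -0.001 force [-5.4 -0.3 12.1] tq [-0.7   1.08 -0.05] gap 16.6 J7 76
```

View pics/r1.png

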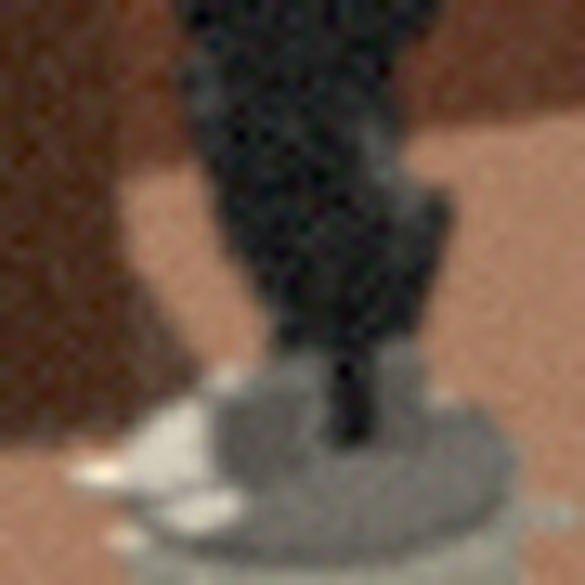

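Emit:
{"method": "jog_arm", "body": {
  "moves": [-0.05,0.05,0,0.06,-0.05,0.05,0,0.14,-0.05,0.05,0,0.22,-0.05,0.05,0,0.3,-0.05,0.05,0,0.38,-0.05,0.05,0,0.46,-0.05,0.05,0,0.5,-0.05,0.05,0,0.5]
}}

```text
t: 19.6
eef_pos: [564.5, 223.0, 175.5]
ee_rot: [[0.946, 0.001, 0.325], [-0.325, 0.008, 0.946], [-0.002, -1.0, 0.008]]
force: [2.1, 3.1, 5.0]
finger_gap: 16.7
```

Run:
```python
from ov import *
go(564.1,221.5,175.2,-30.4)
```

```text
t 19.60 pos [564.5 223.  175.5] yaw -19.0 -> shift cm [ 0.01  0.03 -0.15] roll 0.200 force [2.1 3.1 5. ] tq [ 0.71 -0.29  0.12] gap 16.7 J7 51
```

Emit:
{"method": "jog_arm", "body": {
  "moves": [0,0.05,-0.05,0.07,0,0.05,-0.05,0.14,0,0.05,-0.05,0.2,0,0.05,-0.05,0.2,0,0.05,-0.05,0.2]
}}

```text
t: 20.1
eef_pos: [564.8, 222.8, 175.5]
ee_rot: [[0.864, 0.002, 0.504], [-0.504, 0.009, 0.864], [-0.002, -1.0, 0.009]]
force: [1.5, 2.7, 6.3]
finger_gap: 17.0
```

```bash
cat > v.py <<'E'
from ov import *
go(564.1,221.5,175.2,-30.4)
S=read_camera('side');T=read_camera('top')
im=np.clip(S.astype(float)*1.4,0,255).astype(np.uint8);it=np.clip(T.astype(float)*1.4,0,255).astype(np.uint8)
B=np.array([563.5,221.5]);w=9.7-np.degrees(.7)
L=[(np.array([[B[0]+r*np.cos(np.radians(w)),B[1]+r*np.sin(np.radians(w)),z] for r,z in((-66,145),(-60,145))]),(0,0,255)),(np.array([[B[0]+r*np.cos(np.radians(w)),B[1]+r*np.sin(np.radians(w)),z] for r,z in((66,145),(60,145))]),(0,0,255))]
bar=[(rect(B,w,64,18,183),(0,255,0)),(rect(B,w,112,1,153),(0,255,255))]
crop('side',275,120,45,45,13,'pics/s1.png',im)
draw('side',275,120,45,45,13,'pics/s2.png',L+bar,im)
draw('top',200,150,55,55,13,'pics/s3.png',L+bar,it)
crop('top',200,150,55,55,13,'pics/s4.png',it)
f=lambda n:cv2.resize(cv2.imread(n),(400,400))
cv2.imwrite('pics/s5.png',np.hstack([f('pics/s1.png'),f('pics/s2.png')]))
cv2.imwrite('pics/s6.png',np.hstack([f('pics/s3.png'),f('pics/s4.png')]))
E
python3 v.py
```

```text
t 20.10 pos [564.8 222.8 175.5] yaw -30.3 -> shift cm [ 0.    0.03 -0.14] roll 0.002 force [1.5 2.7 6.3] tq [ 0.25 -0.12  0.08] gap 17.0 J7 42
```

View pics/s5.png

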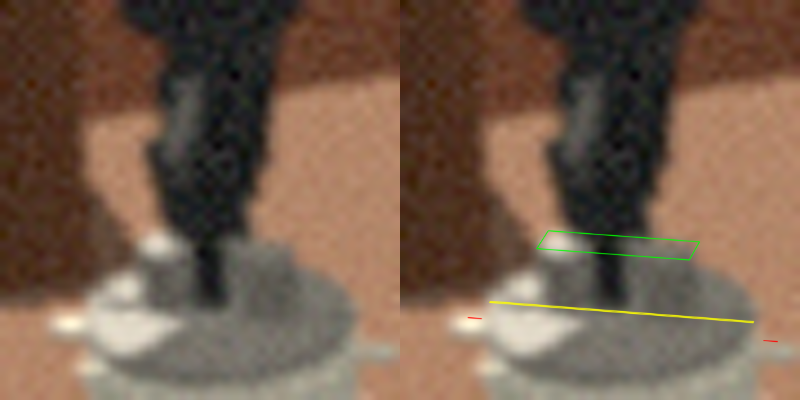

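View pics/s6.png

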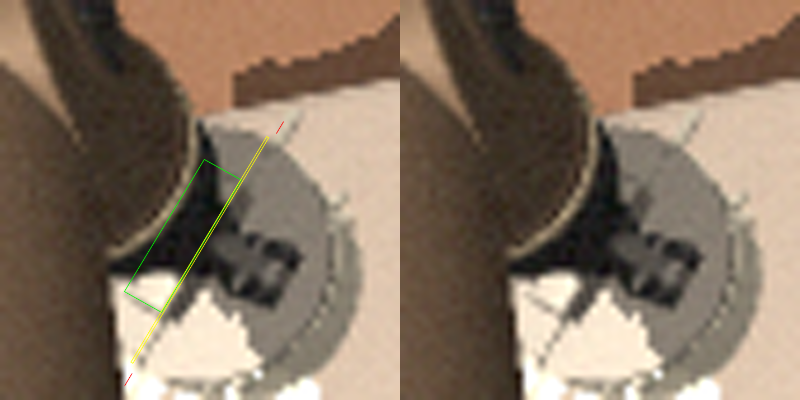

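Run:
```python
from ov import *
T=read_camera('top');it=np.clip(T.astype(float)*1.5,0,255).astype(np.uint8)
crop('top',212,160,40,50,14,'pics/t1.png',it)
```

```text
(no output)
```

View pics/t1.png

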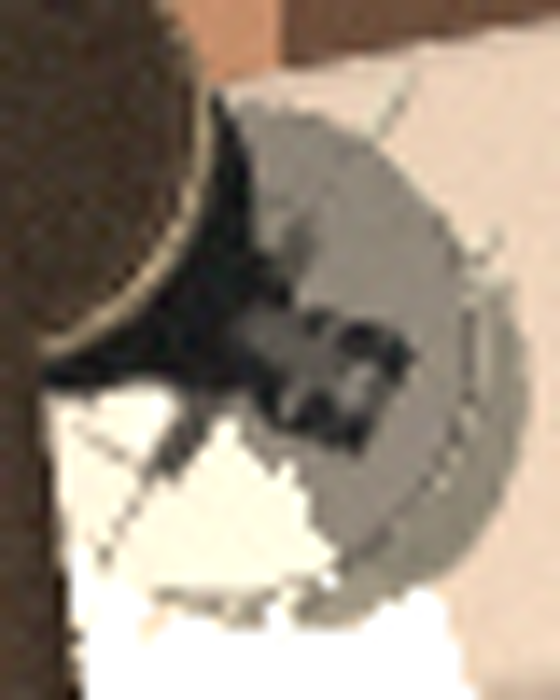

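Run:
```python
from ov import *
t=lambda p,z:atz("top",cc(212,160,14,p),z)[:2]
B=np.array([563,220.7])
for n,p,z in(("mark in",(374,138),145),("mark out",(409,80),145),("lid line end",(105,557),153),("lid line",(140,507),153),("lock marks",(488,240),145)):
    q=t(p,z);d=q-B;print(n,q.round(1),np.hypot(*d).round(1),np.degrees(np.arctan2(d[1],d[0])).round(1))
```

```text
mark in [610.2 188.7] 57.0 -34.1
mark out [623.4 181. ] 72.3 -33.3
lid line end [515.3 245.5] 53.8 152.5
lid line [526.2 238. ] 40.6 154.8
lock marks [586.2 163. ] 62.2 -68.1
```

Run:
```python
from ov import *
S=read_camera('side');im=np.clip(S.astype(float)*1.7,0,255).astype(np.uint8)
B=np.array([563,220.7]);o=[]
for w in(-24,-30.4,-37):
    draw('side',283,140,40,32,15,'pics/u.png',[(rect(B,w,64,18,183),(0,255,0)),(rect(B,w,64,18,153),(255,0,255)),(circ(B,56,153),(0,255,255))],im);o.append(cv2.imread('pics/u.png'))
crop('side',283,140,40,32,15,'pics/u.png',im);o.append(cv2.imread('pics/u.png'))
o=[cv2.resize(x,(400,300)) for x in o]
cv2.imwrite('pics/u1.png',np.vstack([np.hstack(o[:2]),np.hstack(o[2:])]))
```

```text
(no output)
```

View pics/u1.png

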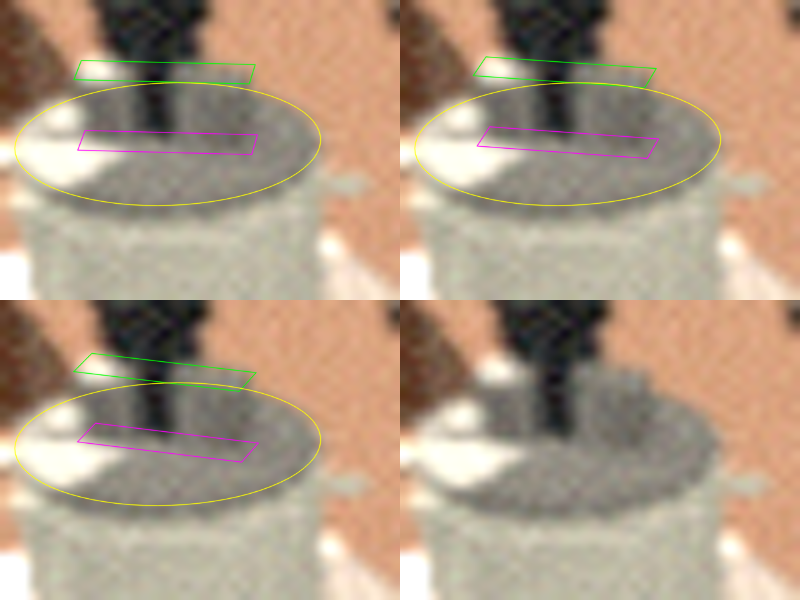

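Run:
```python
from ov import *
B=np.array([563,220.7])
for n,uv in(("R",(317.2,158.1)),("L",(282.3,155.8))):
    for z in (145,):
        q=atz('side',uv,z)[:2];d=q-B;print(n,q.round(1),np.hypot(*d).round(1),np.degrees(np.arctan2(d[1],d[0])).round(1))
# predicted mark angles
print([9.7,9.7-40.1,9.7-80.2])
```

```text
R [620.7 186.5] 67.1 -30.7
L [505.9 249.9] 64.1 152.9
[9.7, -30.400000000000002, -70.5]
```

Emit:
{"method": "jog_arm", "body": {
  "moves": [0,0.03,0,0.01,0,0.03,0,0.01,0,0.03,0,0.01]
}}

```text
t: 20.6
eef_pos: [565.0, 222.7, 175.5]
ee_rot: [[0.86, 0.003, 0.511], [-0.511, 0.009, 0.859], [-0.002, -1.0, 0.009]]
force: [0.7, 2.2, 5.2]
finger_gap: 16.8
```

Run:
```python
from ov import *
go(564.1,221.5,175.2,-30.4)
cv2.imwrite('pics/w1.png',read_camera('top')[:,:,::-1])
go(564.1,221.5,175.2,-30.4)
```

```text
t 20.60 pos [565.  222.7 175.5] yaw -30.7 -> shift cm [-0.01  0.03 -0.15] roll -0.006 force [0.7 2.2 5.2] tq [ 0.06 -0.    0.29] gap 16.8 J7 41
t 20.65 pos [565.  222.8 175.5] yaw -30.7 -> shift cm [-0.01  0.03 -0.15] roll -0.006 force [0.6 1.8 5.6] tq [ 0.06 -0.02  0.38] gap 17.0 J7 41
```

View pics/w1.png

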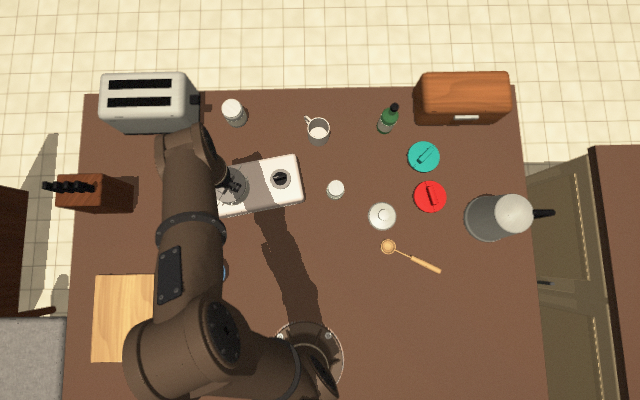

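All the things I can see are where they were; the blue bowl is half hidden under the arm. The switch is on, and the lid is flush at the pulse mark with a steady pose.

```bash
python3 -c "
from workcell import *
print(job_done())"
```

```text
the job is handed in; nothing more can be done
None
```

I turned the switch on, seated the lid in the bowl and twisted it to the long mark. I handed in at about 20.7 s, still gripping it; no verdict was reported.

- **Switch:** I turned it clockwise until it hit its stop, where the torque rose to 1.9 N m. The top picture then showed the bar about 85° clockwise of where it started.
- **Lid:** I put it back down and regrasped it once, because a camera fit suggested it was tilted. That reading was probably wrong (I had taken the plug's outline for the plate's edge), but the first grip was about 3 mm off centre. Its lugs went down through the slots, and it stopped flush with the gripper at 175.3 mm, against 175.2 expected.
- **Twist:** The last gripper angle was -30.7°, against -30.4° worked out for the long mark. The side camera put the lid bar at about -29.5° and the marks at about -29°. I never turned on toward the lock.
- **Checks that disagreed:**
  - One top-view reading of the mark gave about -34°. A lid line in the same view gave about -26.5°. I put both down to pixel error.
  - The wrist torque at the end varied between 0.08 and 0.38 N m, so it doesn't confirm the 0.2 N m spring torque.
- **Other things:** Nothing I could see on the worktop had moved in the last top picture. The blue bowl was half hidden by the arm, so I could not fully check it.

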